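Feed the waiting core plugs into the catch tray

ROBOT

A 6-joint arm with a two-finger parallel gripper is mounted at the origin on the work surface. World frame = base frame: x ahead of the robot, y to its left, z up, the work surface at z = 0. Lengths are in m, angles in rad, forces in N, time in s.
With the tool pointing down it reaches from about 0.425 to 1.125 m from the base axis. Payload 14.9 kg.
Tool frame: the origin (TCP) lies at the centre of the arm's flange, where the gripper is bolted on; the fingertips stand 191 mm ahead of it and the grasp point (between the pads) lies 172 mm ahead of it (env.hold_point_z is the distance from the TCP to the grasp point, in m); z points along the fingers, y is the direction in which the jaws open and shut (so a half turn about z gives the same grasp; the last joint's range is limited). The gripper opens to 91 mm and grips with 3 to 60 N. Pads are 32 mm wide; open, the fingers measure 118 mm over their backs; the gripper's body (76 mm by 178 mm) begins 60 mm behind the grasp point.
Start: joints at [1.232, 0.379, 1.734, -0, 1.028, -0.033], TCP at [0.211, 0.668, 0.405] pointing down, gripper open.
Joint ranges: [-2.77, 2.77], [-0.74, 2.19], [0, 2.66], [-1.06, 4.2], [0.31, 2.87], [-3.08, 3.08]. Speed limits (rad/s): [1.89, 1.89, 2.39, 3.14, 3.14, 3.14].

INTERFACE

Orientations are given as a 3x3 rotation matrix whose columns are the frame's x, y, z axes.
In Python, from rig import sensors, cams, job_done, spot_in, env gives the robot as it stands.
- The arm moves only by the tool apply_moves, never from a script. Its arguments are lists of equal length, an entry for each row: "grip": the finger opening in cm, from 0 to 9.12; "offset": the shift along the tool's x, y, z in cm, a list of three; "twist": the turn about the tool's z in degrees. In form: {"grip": [grip, ...], "offset": [[x, y, z], ...], "twist": [twist, ...]}. A call has 1 to 12 rows; each row shifts and turns the commanded pose from where the row before left it, along the tool's axes as they then stand; what a row does not reach is not made up. A row lasts 1/10 s, in which the tool goes at most 50 mm and 8.59 degrees, less where a joint would pass 70% of its speed; a pose out of reach is approached as far as the arm can. A call is refused whole if a number of a shift passes 5 or a number of a turn 8.59, either way. A call with a gripper value outside its range is refused whole. The fingers move at their own pace and stop on an object; "squeeze" is the grip in N (left out, the last holds). Time passes only in rows, so rows that do not move let the fingers close. It gives the time, the measured TCP pose, the force and the opening at its end, in the units of the state.
- sensors.sense(): the state, without advancing time (a new reading comes with each control period).
- cams.snapshot(name): name is "scene" or "top"; returns a dict with "color" (480x640x3 uint8, red, green, blue), "z_map" (480x640 float32, m along the optical axis (not along the pixel's ray), 0 where there is no reading), "intrinsics" (3x3 intrinsics, pixels), "R" (3x3) and "t" (3): a world point X has camera coordinates R X + t. Camera axes: x right, y down, z forward; pixel columns grow to the right and rows downward; lengths in m; the calibration is good to about 2 mm. A picture is of the moment at which its call begins.
- job_done(): hands the job in, once; it reports no verdict.
Trained networks look in a picture, given as the dict that the camera call returned (one of the last four; its "shot" number tells which), for a name from the list of things; names that differ only in an ending like _2 or _b are one class to them, and where a whole thing is asked for, a point or a joint stands for the part that bears it (a point fixed in the world has none). Each returns a list of dicts, best first, with "confidence" (0 to 1); they miss things now and then, are a little off and sometimes report something else, mostly with a low value. They report only what shows in the picture. A call takes as long as a camera call. They do not tell look-alikes from the thing itself.
- spot_in(picture, label): "position" ([column, row] in pixels, amid what is visible of it).
The state is a dict: "t": time; "joints": joint angles; "qvel": joint speeds; "tau": joint torques, N m; "tool_pos": TCP position; "ee_rot": TCP orientation; "wrist_force": force on the tool from outside, world axes, zero at the start; "wrist_torque": the same for the moment, N m; "width": opening from 0.0 (shut) to 1.0 (fully open).
Only numpy, scipy, OpenCV 4.12 (cv2) and the standard library are available. Lean on these libraries where they do the work, as an engineer would, in place of code of your own. Each camera call takes 0.05 s, during which the arm holds its last target.

TASK

On the plug feeder one chute is empty and three rock plugs wait behind the gate in the other. With the fingertips push the catch tray sideways along its shelf until it sits under the mouth of the full chute, then press down the raised end of the seesaw gate until it rocks right over and stays, so that the plugs roll down into the tray by themselves. Slide the tray without lifting it, keep your fingers off the plugs and leave everything else as it stands.

Things in the scene. Friction and masses are not known exactly. Their poses are not given: they have to be found in the camera images.
- rack: Plug feeder, grey sheet steel, fixed. Two chutes side by side slope down at 12 degrees towards the robot. Origin on the bench under the chutes' front; x up the chutes, y to the left looking up them, z up. Base plate 4 mm thick, x -145 to 255, y -105 to 105 mm. Chutes run from x -30 up to x 255 mm, walls there 145 mm above the bench. Bench within 60 mm of its right (-y) front end is free.
- mouth_left (a point): Middle of the lower end of the left (+y) chute's floor, 62 mm above the bench, at rack x -30, y +48 mm. This is the full chute. Both chutes are 50 mm wide inside with walls 22 mm high.
- mouth_right (a point): The like point of the right (-y) chute, at rack x -30, y -48 mm. This chute is empty.
- shelf (a point): Centre of the tray shelf, the front part of the base plate below the mouths, on its top face 4 mm above the bench, at rack x -74, y 0 mm. It is 136 mm (x) by 204 mm (y) inside; a low lip, 14 mm above the bench, runs along its front and both ends, and an upright plate 64 mm high behind it.
- tray: Open aluminium catch tray, loose, 0.2 to 0.4 kg, 130 mm (x) by 96 mm (y) by 45 mm high, 3 mm walls. Origin: centre of its underside; axes as the rack's. It stands on the shelf with 3 mm of play each way in x and slides in y. Starts in the right part (rack y -48 to -5 mm); belongs under the left chute, rack y +48 mm. Against the left end lip it stands at +54 mm, also good.
- gate (a joint): Angle of the seesaw gate, rad; its pivot runs along the chutes. Start, about -0.30: left end down, its flap shuts the left chute, right end raised. +0.30: right end down, left chute open. Stops at both. A weight on top (34 mm diameter, top 60 mm above the pivot) makes it fall to the side it leans to: past the middle it goes on to that stop and stays. Less than 1 N on a thumb plate moves it.
- pivot (a point): Centre of the gate's pivot, on the bracket between the chutes, 127 mm above the bench, at rack x 33, y 0 mm.
- plate_right (a point): Centre of the top face of the steel thumb plate on the right arm of the gate: plate 32 mm along the chute by 28 mm across, 68 mm from the pivot. Raised at the start, about 153 mm above the bench; pressing it straight down moves it about 40 mm, to about 113 mm above the bench at the stop.
- plate_left (a point): Centre of the top face of the like thumb plate on the left arm, down at the start.
- plug1: Rock core plug, cylinder 25 mm diameter, 45 mm long, about 55 g, lying across the left chute just above the gate's flap; origin at its centre, y along its axis. It rolls freely and must not be touched.
- plug2: Second plug, the same, lying behind plug1 in the left chute.
- plug3: Third plug, the same, lying behind plug2 in the left chute.
- spare_plug: Bystander: a like plug standing on end on the bench left of the feeder, 45 mm tall; origin at its centre. Leave it.
- jar: Bystander: glass jar, 54 mm diameter, 70 mm high, on the bench right of the feeder, beside the chutes; origin at the centre of its underside. Leave it.
- brush: Bystander: 170 mm brush lying left of the feeder. Leave it.
- mug: Bystander: blue mug, 95 mm high, well to the right. Leave it.
- sample_bottle: Bystander: white bottle, 130 mm high, 60 mm diameter, well to the right. Leave it.
- loupe: Bystander: folding hand lens, 12 mm thick, about 85 mm long, lying well to the left. Leave it.
Not all that is in view belongs to the job. Several things look just like the tray: the one meant starts nearest to the robot's base.

How it is judged:
By the outcome, as a careful person would: the job done as asked, in the order asked, and still so for the second after the job is handed in, with the robot touching nothing.
It also fails if it takes over 45 s, if anything falls off the work surface, if the arm or the gripper's body presses on something with over 40 N, if the wrist force passes 120 N, or if a joint passes its speed limit or range.

## Working session

There is one attempt and no reset: what is moved stays moved. The work goes in short steps, Python scripts to look and compute and a tool call to move; the robot and the scene stay as the last step left them, time stands still between calls to the robot, and variables do not carry over. Pictures are saved under pics/ and viewed, and the job is handed in when it is done.

Besides the shell and the picture viewer there is one more tool, called by a JSON object that holds its "method" and its "body", one argument or row to a line. apply_moves: Moves the arm, as the interface text tells. Its arguments: {"type":"object","properties":{"grip":{"type":"array"},"offset":{"type":"array"},"twist":{"type":"array"},"squeeze":{"type":"number"}},"required":["grip","offset","twist"]}

```bash
mkdir -p pics; cat > h.py <<'E'
import numpy as np, cv2
from rig import sensors, cams, job_done, spot_in, env
def snap(n,f):
    p=cams.snapshot(n); cv2.imwrite('pics/'+f,p['color'][:,:,::-1]); np.savez('pics/'+f+'.npz',z=p['z_map'],K=p['intrinsics'],R=p['R'],t=p['t'],c=p['color']); return p
def w(p,u,v,z=None):
    K=p['intrinsics'];r=np.linalg.inv(K)@np.array([u,v,1.])
    d=p['z_map'][int(round(v)),int(round(u))]
    R,t=p['R'],p['t']
    if z is None: return R.T@(r*d-t)
    o=-R.T@t; q=R.T@r; return o+q*(z-o[2])/q[2]
E
python3 - <<'E'
from h import *
print(sensors.sense())
for n in('top','scene'):
    p=snap(n,n+'1.png')
    for l in ['tray','gate','plate_right','plate_left','plug1','jar','rack','spare_plug']:
        for d in spot_in(p,l)[:5]:
            u,v=d['position']; print(n,l,np.round(d['position']),round(d['confidence'],2),np.round(w(p,u,v),3))
E
```

```text
{'t': 0.0, 'joints': array([ 1.23168837e+00,  3.79426031e-01,  1.73482416e+00, -2.11816041e-05,
        1.02850725e+00, -3.33333348e-02]), 'qvel': array([-5.68670480e-05, -3.12320293e-05, -8.15665246e-04,  4.79745655e-05,
       -1.79147400e-03, -8.85832429e-04]), 'tau': array([ 1.56596107e-03, -7.63715887e+01, -4.34357107e+01,  6.51032198e-02,
        4.25848458e-02, -9.00125883e-05]), 'tool_pos': array([0.2106827 , 0.66732589, 0.40405443]), 'ee_rot': array([[-9.53617343e-01,  3.01021304e-01, -3.70352679e-04],
       [ 3.01021532e-01,  9.53616704e-01, -1.10449079e-03],
       [ 2.06992434e-05, -1.16474570e-03, -9.99999321e-01]]), 'wrist_force': array([-0.45058234,  0.25123905, -0.86449905]), 'wrist_torque': array([ 0.01678869, -0.0312884 , -0.0538313 ]), 'width': 1.0009108566038845}
top tray [430. 183.] 0.89 [ 0.772 -0.316  0.001]
top tray [308. 304.] 0.74 [0.463 0.005 0.003]
top tray [207. 226.] 0.64 [ 0.664  0.26  -0.001]
top tray [485. 293.] 0.52 [ 0.484 -0.442  0.003]
top gate [308. 247.] 0.59 [0.585 0.003 0.184]
top plate_right [310. 248.] 0.77 [ 0.582 -0.002  0.186]
top plate_
[... 356 characters left out ...]
. 250.] 0.87 [ 0.424 -0.006  0.004]
scene tray [408. 356.] 0.85 [0.649 0.256 0.002]
scene tray [184. 260.] 0.59 [ 0.757 -0.325  0.001]
scene gate [330. 228.] 0.68 [0.596 0.016 0.161]
scene plate_right [328. 226.] 0.7 [0.598 0.013 0.166]
scene plate_left [320. 263.] 0.71 [0.645 0.032 0.107]
scene plate_left [328. 228.] 0.69 [0.6   0.015 0.163]
scene plate_left [295. 283.] 0.17 [0.734 0.048 0.118]
scene plug1 [308. 267.] 0.77 [0.674 0.026 0.11 ]
scene plug1 [244. 193.] 0.66 [ 0.507 -0.384  0.068]
scene plug1 [295. 284.] 0.47 [0.734 0.046 0.116]
scene plug1 [520. 354.] 0.42 [0.516 0.414 0.011]
scene jar [260. 239.] 0.7 [ 0.629 -0.178  0.066]
scene spare_plug [403. 290.] 0.82 [0.53  0.163 0.036]
```

View pics/top1.png

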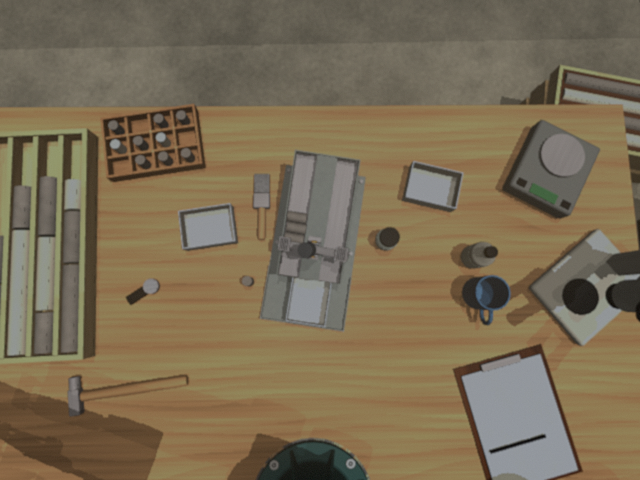

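View pics/scene1.png

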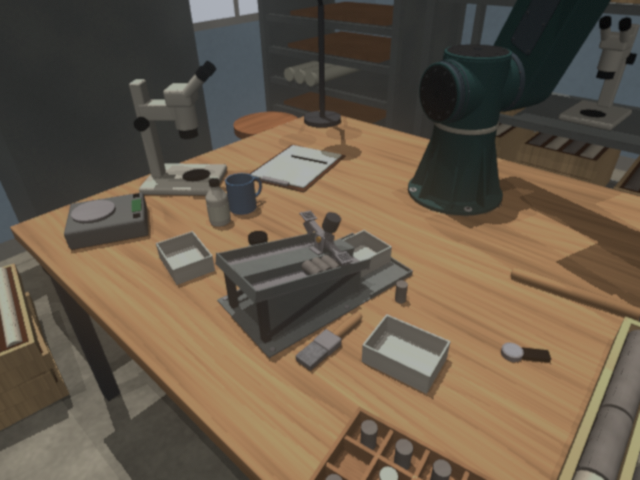

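```bash
python3 - <<'E'
import cv2
i=cv2.imread('pics/top1.png')[170:350,230:430]
cv2.imwrite('pics/crop1.png',cv2.resize(i,None,fx=3.3,fy=3.3,interpolation=cv2.INTER_CUBIC))
i=cv2.imread('pics/scene1.png')[180:320,250:450]
cv2.imwrite('pics/crop2.png',cv2.resize(i,None,fx=4,fy=4,interpolation=cv2.INTER_CUBIC))
E
```

```text
(no output)
```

View pics/crop1.png

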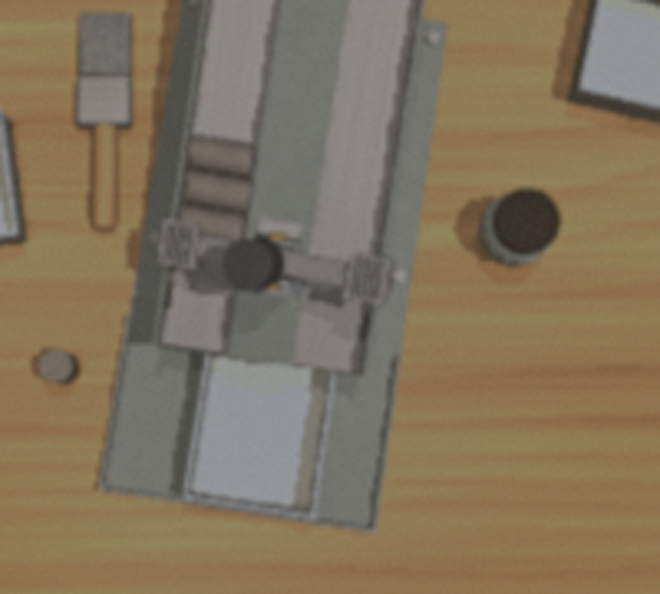

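View pics/crop2.png

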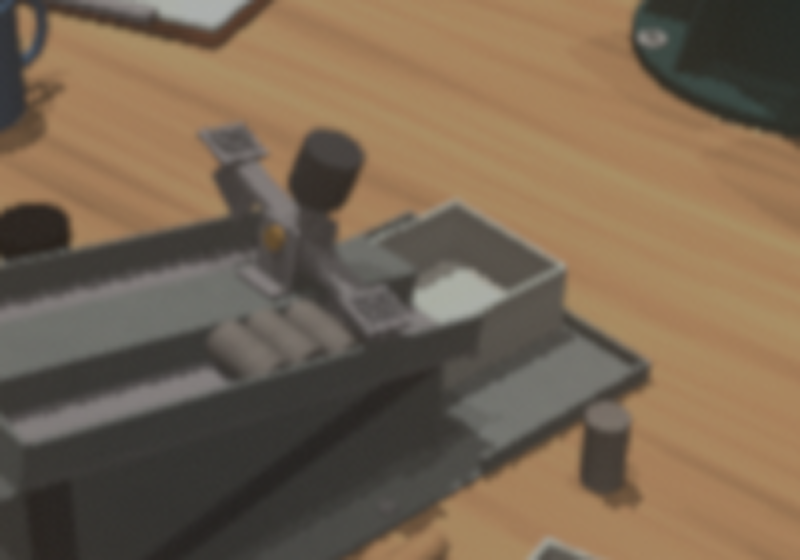

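The top view shows three tray look-alikes at (308,304), (430,183) and (207,226); (485,293) is the mug. The tray meant is (308,304): it is nearest the base and stands on the feeder shelf, and the crop confirms it is inside the lips. The right plate is raised at about (341,254), and the three plugs are in the left chute at about (295,228). Next I'll fit the rack pose.

```bash
cat >> h.py <<'E'
def ld(f):
    d=np.load('pics/'+f+'.npz'); return dict(z_map=d['z'],intrinsics=d['K'],R=d['R'],t=d['t'],color=d['c'])
E
python3 - <<'E'
from h import *
p=ld('top1.png')
print('campos',-p['R'].T@p['t'], p['intrinsics'][0])
# cloud
v,u=np.mgrid[0:480,0:640]; z=p['z_map']; K=p['intrinsics']
c=np.stack([(u-K[0,2])/K[0,0]*z,(v-K[1,2])/K[1,1]*z,z],-1)
X=(c-p['t'])@p['R']
g=lambda a,b,zz:w(p,a/3.3+230-.35,b/3.3+170-.35,zz)
for n,a,b,zz in [('FL',100,489,.014),('FR',374,528,.014),('BRplate',443,22,.004),('mouthL-l',163,345,.084),('mouthR-r',360,372,.084),('plateR',368,277,.153),('plateL',179,243,.105),('trayFR',315,520,.045),('trayFL',188,498,.045),('trayBL',207,362,.045),('trayBR',331,375,.045),('weight',250,264,.18)]:
    print(n,np.round(g(a,b,zz),4), np.round(X[int(round(b/3.3+170)),int(round(a/3.3+230))],3))
# height slices
roi=(X[...,0]>.35)&(X[...,0]<.9)&(abs(X[...,1])<.17)&(z>0)
for lo,hi,n in [(.003,.02,'plate')]:
    m=roi&(X[...,2]>lo)&(X[...,2]<hi)
    print(n,m.sum())
i=p['color'][140:230,270:380][:,:,::-1]
cv2.imwrite('pics/crop3.png',cv2.resize(i,None,fx=6,fy=6,interpolation=cv2.INTER_CUBIC))
E
```

```text
campos [ 0.47530391 -0.00139584  1.10971881] [438.27716254   0.         317.75644849]
FL [0.4315 0.1233 0.014 ] [ 0.431  0.125 -0.   ]
FR [ 0.4001 -0.0805  0.014 ] [ 0.399 -0.08   0.016]
BRplate [ 0.7904 -0.1437  0.004 ] [ 0.789 -0.144  0.001]
mouthL-l [0.5341 0.0713 0.084 ] [0.537 0.077 0.006]
mouthR-r [ 0.5134 -0.0677  0.084 ] [ 0.512 -0.069  0.081]
plateR [ 0.5737 -0.0698  0.153 ] [ 0.573 -0.071  0.155]
plateL [0.604  0.0586 0.105 ] [0.601 0.058 0.118]
trayFR [ 0.4085 -0.0356  0.045 ] [ 0.405 -0.036  0.013]
trayFL [0.4255 0.0561 0.045 ] [0.423 0.057 0.012]
trayBL [0.5235 0.0419 0.045 ] [0.523 0.041 0.021]
trayBR [ 0.5129 -0.0489  0.045 ] [ 0.511 -0.049  0.048]
weight [0.5802 0.0083 0.18  ] [0.579 0.007 0.18 ]
plate 4467
```

View pics/crop3.png

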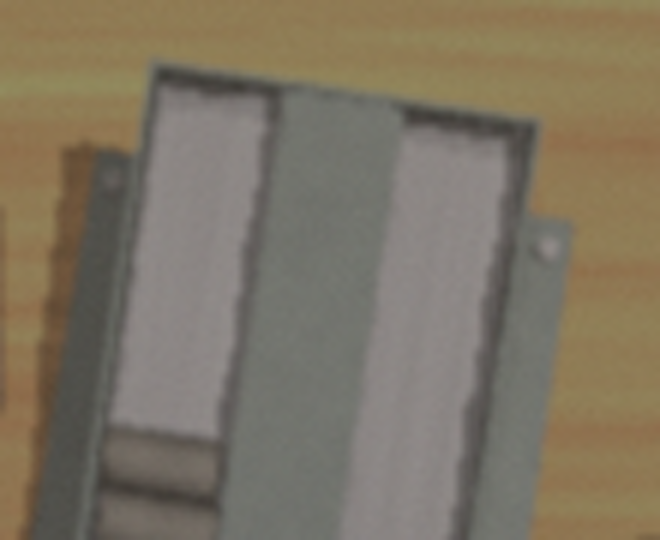

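{"method": "apply_moves", "body": {
  "grip": [0,0,0,0,0,0,0,0,0,0,0,0],
  "offset": [
    [0,0,0],
    [-3.5,-3.5,0],
    [-3.5,-3.5,0],
    [-3.5,-3.5,0],
    [-3.5,-3.5,0],
    [-3.5,-3.5,0],
    [-3.5,-3.5,0],
    [-3.5,-3.5,0],
    [-3.5,-3.5,0],
    [-0.9,-4.1,0],
    [-0.9,-4.1,0],
    [-0.9,-4.1,0]
  ],
  "twist": [-8.4,0,0,0,0,0,0,0,0,0,0,0]
}}

```text
t: 2.1
tool_pos: [0.4499, 0.2193, 0.4048]
ee_rot: [[-0.987, 0.159, 0.0], [0.159, 0.987, 0.0], [-0.0, 0.0, -1.0]]
wrist_force: [0.3, -0.1, 0.1]
width: 0.006
```

```bash
cat >> h.py <<'E'
O=np.array([.557,-.0005]);YAW=np.deg2rad(-9.1)
def rk(P):
    c,s=np.cos(YAW),np.sin(YAW); d=np.array(P)[:2]-O
    return np.array([c*d[0]+s*d[1],-s*d[0]+c*d[1]])*1000
E
python3 - <<'E'
from h import *
s=sensors.sense(); print(s['t'],s['tool_pos'],s['ee_rot'],rk(s['tool_pos']),s['width'],s['wrist_force'])
E
```

```text
2.1 [0.44993613 0.21929583 0.40482558] [[-9.87343590e-01  1.58595579e-01  2.78460090e-04]
 [ 1.58595610e-01  9.87343620e-01  9.38786161e-05]
 [-2.60047060e-04  1.36852998e-04 -9.99999957e-01]] [-140.47882469  200.09641867] 0.006388234607547564 [ 0.2829553  -0.13935061  0.13380499]
```

{"method": "apply_moves", "body": {
  "grip": [0,0,0,0,0,0,0,0,0,0,0],
  "offset": [
    [-0.95,-4.1,0],
    [-0.95,-4.1,0],
    [-0.95,-4.1,0],
    [-0.95,-4.1,0],
    [-0.95,-4.1,0],
    [-0.95,-4.1,0],
    [-0.95,-4.1,0],
    [0,0,4],
    [0,0,4],
    [0,0,3],
    [0,0,0]
  ],
  "twist": [0,0,0,0,0,0,0,0,0,0,0]
}}

```text
t: 3.2
tool_pos: [0.4689, -0.0729, 0.2918]
ee_rot: [[-0.987, 0.159, -0.006], [0.159, 0.987, 0.001], [0.006, 0.0, -1.0]]
wrist_force: [-0.8, 0.4, 1.1]
width: 0.005
```

```bash
python3 - <<'E'
from h import *
p=snap('top','top2.png');q=snap('scene','scene2.png')
s=sensors.sense(); print(s['t'],s['tool_pos'],rk(s['tool_pos']),s['wrist_force'])
a=cv2.resize(p['color'][210:350,240:380][:,:,::-1],(560,560),interpolation=cv2.INTER_CUBIC);cv2.imwrite('pics/c4.png',a)
cv2.imwrite('pics/c5.png',cv2.resize(q['color'][120:320,250:450][:,:,::-1],(600,600),interpolation=cv2.INTER_CUBIC))
E
```

```text
3.3 [ 0.47044051 -0.07297208  0.29529604] [-74.00799464 -85.25001606] [ 0.42731207 -0.1359527   0.63109669]
```

View pics/c4.png

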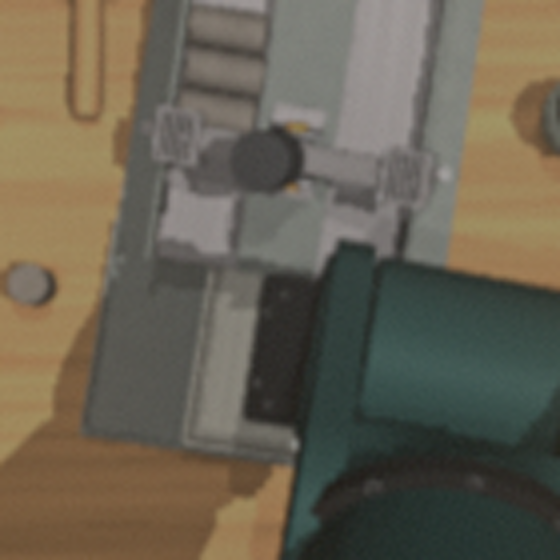

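View pics/c5.png

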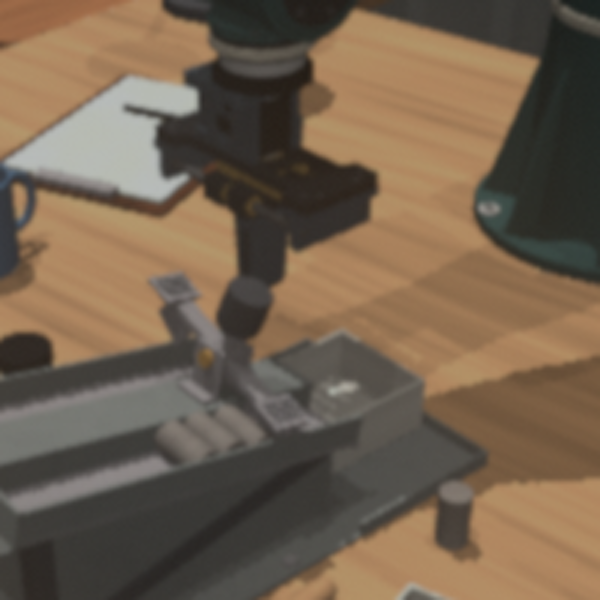

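Fingers hang right of the tray, at top-view pixel of about (315,300), clear of the gate. I'll descend and begin the push.

{"method": "apply_moves", "body": {
  "grip": [0,0,0,0,0,0,0,0,0,0,0,0],
  "offset": [
    [0,0,2.5],
    [0,0,2.5],
    [0,0,2],
    [0,0,0.8],
    [0,0,0],
    [0,0.5,0],
    [0,0.5,0],
    [0,0.5,0],
    [0,0.5,0],
    [0,0.5,0],
    [0,0.5,0],
    [0,0.5,0]
  ],
  "twist": [0,0,0,0,0,0,0,0,0,0,0,0]
}}

```text
t: 4.5
tool_pos: [0.4761, -0.0381, 0.2172]
ee_rot: [[-0.987, 0.158, 0.001], [0.158, 0.987, -0.0], [-0.001, -0.0, -1.0]]
wrist_force: [-0.4, -6.6, 6.4]
width: 0.005
```

```bash
python3 - <<'E'
from h import *
p=snap('top','top3.png');q=snap('scene','scene3.png')
s=sensors.sense(); print(s['t'],s['tool_pos'],rk(s['tool_pos']),s['wrist_force'])
a=cv2.resize(p['color'][210:350,240:380][:,:,::-1],(560,560),interpolation=cv2.INTER_CUBIC)
b=cv2.resize(q['color'][120:320,250:450][:,:,::-1],(560,560),interpolation=cv2.INTER_CUBIC)
cv2.imwrite('pics/c6.png',cv2.resize(np.hstack([a,b]),(800,400),interpolation=cv2.INTER_AREA))
E
```

```text
4.6 [ 0.47591729 -0.03783588  0.21697078] [-74.15721282 -49.68984326] [ 0.78795701  0.28530768 -0.16671685]
```

View pics/c6.png

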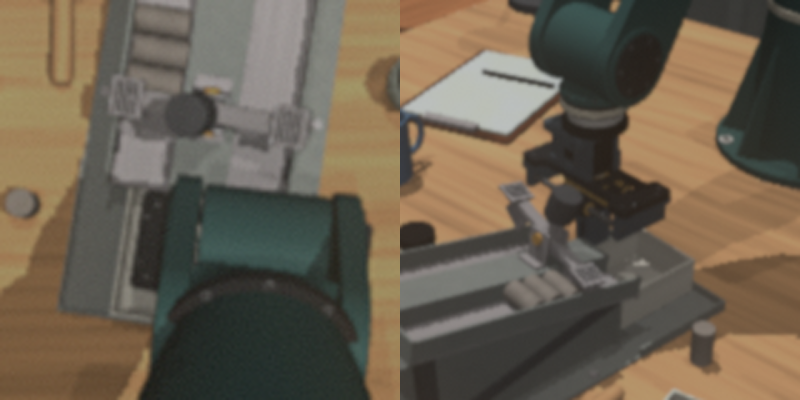

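{"method": "apply_moves", "body": {
  "grip": [0,0,0,0,0,0,0,0,0,0],
  "offset": [
    [0,0.5,0],
    [0,0.5,0],
    [0,0.5,0],
    [0,0.5,0],
    [0,0.5,0],
    [0,0.5,0],
    [0,0.4,0],
    [0,0.3,0],
    [0,0,0],
    [0,0,0]
  ],
  "twist": [0,0,0,0,0,0,0,0,0,0]
}}

```text
t: 5.6
tool_pos: [0.4814, -0.0016, 0.2166]
ee_rot: [[-0.987, 0.158, -0.0], [0.158, 0.987, 0.0], [0.0, 0.0, -1.0]]
wrist_force: [-0.1, 0.3, -0.9]
width: 0.006
```

```bash
python3 - <<'E'
from h import *
p=snap('top','top4.png');q=snap('scene','scene4.png')
s=sensors.sense(); print(s['t'],s['tool_pos'],rk(s['tool_pos']),s['wrist_force'])
a=cv2.resize(p['color'][210:350,240:380][:,:,::-1],(560,560),interpolation=cv2.INTER_CUBIC)
b=cv2.resize(q['color'][120:320,250:450][:,:,::-1],(560,560),interpolation=cv2.INTER_CUBIC)
cv2.imwrite('pics/c7.png',cv2.resize(np.hstack([a,b]),(800,400),interpolation=cv2.INTER_AREA))
E
```

```text
5.7 [ 0.48141505 -0.00174939  0.21659608] [-74.43602774 -13.18803052] [-0.46747766  0.87075788  0.44660509]
```

View pics/c7.png

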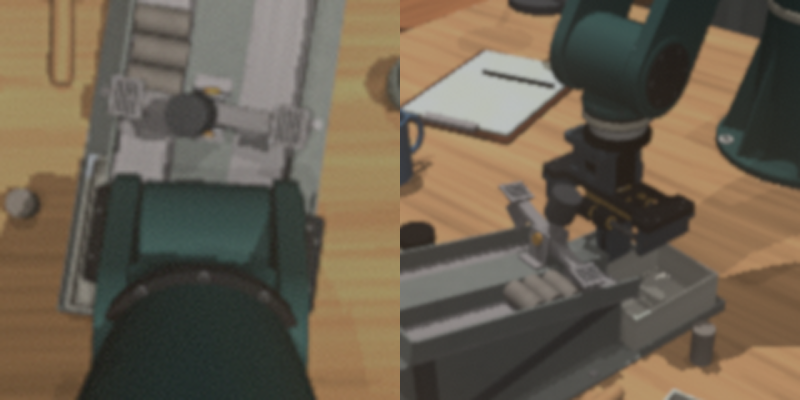

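{"method": "apply_moves", "body": {
  "grip": [0,0,0,0,0,0,0,0,0,0,0],
  "offset": [
    [0,-1,0],
    [0,-1.5,0],
    [0,-1,0],
    [0,0,-3.5],
    [0,0,-5],
    [0,0,-5],
    [0,0,-4.5],
    [0,0,0],
    [-3.5,-0.7,0],
    [-3.5,-0.7,0],
    [-3.4,-0.6,0]
  ],
  "twist": [0,0,0,0,0,0,0,0,0,0,0]
}}

```text
t: 6.8
tool_pos: [0.5764, -0.0737, 0.3963]
ee_rot: [[-0.987, 0.159, -0.0], [0.159, 0.987, 0.0], [0.0, 0.0, -1.0]]
wrist_force: [-0.0, 1.0, 0.7]
width: 0.004
```

```bash
python3 - <<'E'
from h import *
p=snap('top','top5.png');q=snap('scene','scene5.png')
s=sensors.sense(); print(s['t'],s['tool_pos'],rk(s['tool_pos']),s['wrist_force'])
a=cv2.resize(p['color'][210:350,240:380][:,:,::-1],(560,560),interpolation=cv2.INTER_CUBIC)
b=cv2.resize(q['color'][120:320,250:450][:,:,::-1],(560,560),interpolation=cv2.INTER_CUBIC)
cv2.imwrite('pics/c8.png',cv2.resize(np.hstack([a,b]),(800,400),interpolation=cv2.INTER_AREA))
for d in spot_in(p,'tray')+spot_in(q,'tray'): print(d)
E
```

```text
6.9 [ 0.57809541 -0.07430886  0.3962754 ] [ 32.50336131 -69.54347765] [-0.707544   -0.24781173  0.65150598]
{'position': [285.9, 299.3], 'confidence': 0.95}
{'position': [431.4, 184.8], 'confidence': 0.74}
{'position': [207.5, 225.2], 'confidence': 0.63}
{'position': [405.8, 355.1], 'confidence': 0.9}
{'position': [377.5, 267.8], 'confidence': 0.83}
{'position': [184.4, 262.0], 'confidence': 0.77}
{'position': [289.5, 284.3], 'confidence': 0.3}
```

View pics/c8.png

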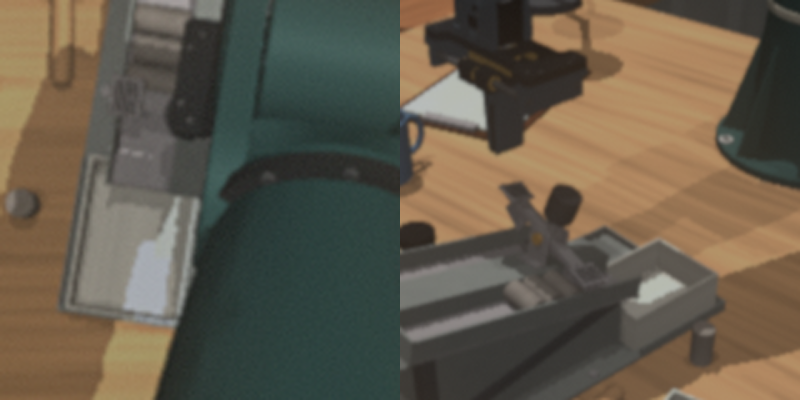

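The tray now sits under the left mouth, with its left edge just inside the end lip (top view about (271,290)). The gate is unchanged. Next I'll press the right plate.

{"method": "apply_moves", "body": {
  "grip": [0,0,0,0,0,0,0,0,0,0,0],
  "offset": [
    [0.3,0.1,1.5],
    [0,0,1.5],
    [0,0,0.9],
    [0,0,0.6],
    [0,0,0.6],
    [0,0,0.6],
    [0,0,0.6],
    [0,0,0.6],
    [0,0,0.6],
    [0,0,0.6],
    [0,0,0]
  ],
  "twist": [0,0,0,0,0,0,0,0,0,0,0]
}}

```text
t: 8.1
tool_pos: [0.5725, -0.0711, 0.3148]
ee_rot: [[-0.987, 0.158, -0.001], [0.158, 0.987, 0.0], [0.001, 0.0, -1.0]]
wrist_force: [0.7, 0.2, 0.1]
width: 0.007
```

```bash
cat > look.py <<'E'
from h import *
import sys
n=sys.argv[1]
p=snap('top','top%s.png'%n);q=snap('scene','scene%s.png'%n)
s=sensors.sense(); print(s['t'],s['tool_pos'],rk(s['tool_pos']),s['wrist_force'])
a=cv2.resize(p['color'][210:350,240:380][:,:,::-1],(560,560),interpolation=cv2.INTER_CUBIC)
b=cv2.resize(q['color'][180:320,260:400][:,:,::-1],(560,560),interpolation=cv2.INTER_CUBIC)
cv2.imwrite('pics/L%s.png'%n,cv2.resize(np.hstack([a,b]),(800,400),interpolation=cv2.INTER_AREA))
E
python3 look.py 6
```

```text
8.2 [ 0.57273928 -0.07118969  0.31563957] [ 26.72132228 -67.31067986] [ 0.80338023 -0.65727624  0.54267157]
```

View pics/L6.png

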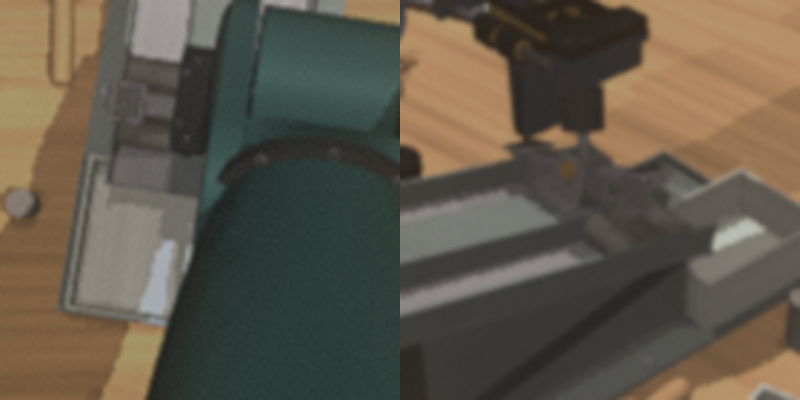

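The gate is at or past level and the plugs have moved towards the mouth. I'll hold still briefly and look again.

{"method": "apply_moves", "body": {
  "grip": [0,0,0,0,0],
  "offset": [
    [0,0,0],
    [0,0,0],
    [0,0,0],
    [0,0,0],
    [0,0,0]
  ],
  "twist": [0,0,0,0,0]
}}

```text
t: 8.7
tool_pos: [0.5727, -0.0712, 0.3158]
ee_rot: [[-0.987, 0.159, 0.0], [0.159, 0.987, -0.0], [-0.0, -0.0, -1.0]]
wrist_force: [0.1, 0.6, -0.4]
width: 0.004
```

```bash
python3 look.py 7
```

```text
8.8 [ 0.57272185 -0.0711761   0.31579622] [ 26.70196916 -67.30002121] [-0.18976246  0.1598473  -0.32853938]
```

View pics/L7.png

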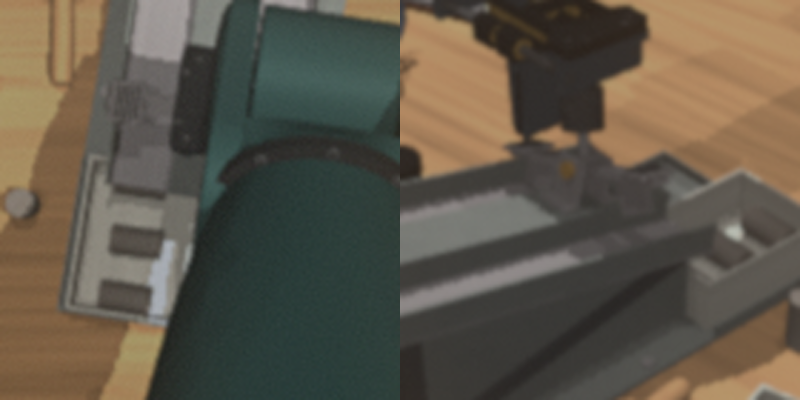

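At least two plugs are in the tray (top view pixels about (288,294) and (284,314)). I'll lift straight up and look from clear of the feeder.

{"method": "apply_moves", "body": {
  "grip": [0,0,0,0,0,0,0,0,0,0,0,0],
  "offset": [
    [0,0,-1],
    [0,0,-2],
    [0,0,-3],
    [0,0,-4],
    [0,0,-4],
    [0,-5,0],
    [0,-5,0],
    [0,-5,0],
    [0,-5,0],
    [0,-5,0],
    [0,-5,0],
    [0,0,0]
  ],
  "twist": [0,0,0,0,0,0,0,0,0,0,0,0]
}}

```text
t: 10.0
tool_pos: [0.524, -0.3719, 0.4566]
ee_rot: [[-0.987, 0.162, 0.001], [0.162, 0.987, -0.001], [-0.001, -0.001, -1.0]]
wrist_force: [0.2, 0.1, 0.7]
width: 0.005
```

```bash
python3 look.py 8; python3 - <<'E'
from h import *
p=ld('top8.png')
cv2.imwrite('pics/t8.png',cv2.resize(p['color'][170:350,230:430][:,:,::-1],None,fx=3.3,fy=3.3,interpolation=cv2.INTER_CUBIC))
E
```

```text
10.1 [ 0.52471855 -0.36820486  0.45611969] [  26.2803424  -368.18243047] [0.12657102 1.2028733  0.30761854]
```

View pics/L8.png

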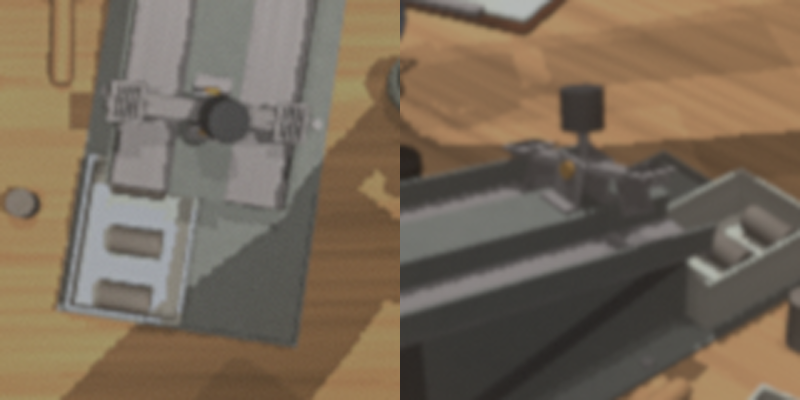

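View pics/t8.png

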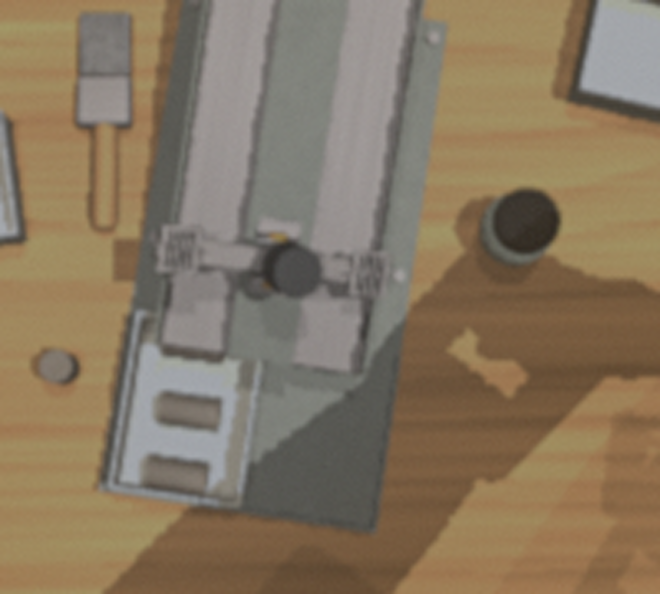

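The gate's weight leans right. Two plugs show clearly in the tray and the chute above the gate is empty, so I need to locate the third plug and check the gate angle.

```bash
python3 - <<'E'
from h import *
p=ld('top8.png');q=ld('scene8.png')
g=lambda P,a,b:(np.round(w(P,a,b),3),np.round(rk(w(P,a,b))))
f=lambda a,b:g(p,a/3.3+230-.35,b/3.3+170-.35)
for n,a,b in [('plL',179,247),('plR',368,275),('wt',292,270),('plug',188,410),('plug',175,472),('strip',190,352),('strip2',190,357),('mouth',195,335),('mouthup',195,300)]: print(n,f(a,b))
Z=p['z_map']
c,s=np.cos(YAW),np.sin(YAW)
for x in range(-60,80,5):
  row=[]
  for y in (38,48,58):
    X=np.array([O[0]+(c*x-s*y)/1000,O[1]+(s*x+c*y)/1000,.07]);u=p['intrinsics']@(p['R']@X+p['t']);u=u[:2]/u[2]
    row.append(int(round(1000*w(p,*u)[2])))
  print(x,row)
cv2.imwrite('pics/t8b.png',cv2.resize(p['color'][240:330,255:320][:,:,::-1],None,fx=6.5,fy=6.5,interpolation=cv2.INTER_CUBIC))
cv2.imwrite('pics/s8b.png',cv2.resize(q['color'][190:280,300:410][:,:,::-1],None,fx=7,fy=6.5,interpolation=cv2.INTER_CUBIC))
E
```

```text
plL (array([0.595, 0.056, 0.155]), array([29., 61.]))
plR (array([ 0.579, -0.073,  0.114]), array([ 33., -68.]))
wt (array([ 0.575, -0.019,  0.185]), array([ 21., -15.]))
plug (array([0.489, 0.057, 0.029]), array([-76.,  46.]))
plug (array([0.444, 0.066, 0.031]), array([-122.,   48.]))
strip (array([0.532, 0.055, 0.027]), array([-34.,  51.]))
strip2 (array([0.529, 0.056, 0.005]), array([-36.,  52.]))
mouth (array([0.542, 0.05 , 0.065]), array([-23.,  47.]))
mouthup (array([0.567, 0.049, 0.069]), array([ 2., 51.]))
-60 [4, 4, 2]
-55 [3, 7, 3]
-50 [5, 6, 11]
-45 [8, 1, 8]
-40 [7, 4, 8]
-35 [24, 27, 28]
-30 [60, 59, 61]
-25 [63, 63, 61]
-20 [63, 64, 60]
-15 [64, 65, 68]
-10 [63, 65, 63]
-5 [66, 66, 66]
0 [65, 66, 67]
5 [70, 70, 71]
10 [70, 70, 72]
15 [71, 70, 72]
20 [71, 71, 70]
25 [71, 75, 151]
30 [71, 140, 149]
35 [140, 145, 149]
40 [142, 144, 150]
45 [143, 144, 148]
50 [76, 78, 154]
55 [74, 80, 77]
60 [80, 79, 81]
65 [84, 83, 78]
70 [83, 82, 80]
75 [81, 1110, 81]
```

View pics/t8b.png

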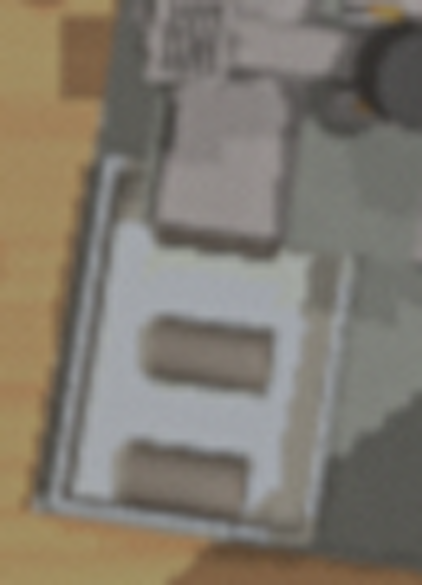

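View pics/s8b.png

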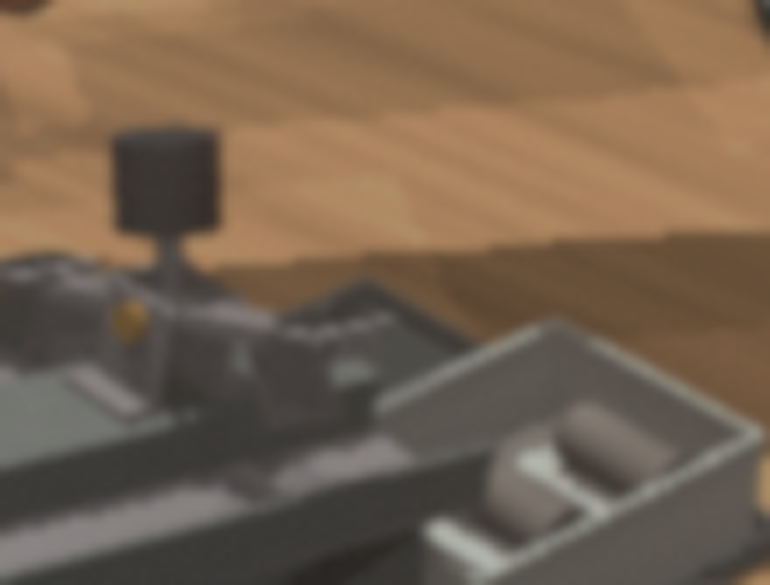

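Plate heights of 155 mm left and 114 mm right show the gate at the +0.30 stop. The chute floor is bare, and a strip of plug height (about 27 mm, brown, under the mouth at top pixel about (287,277)) is the third plug in the tray. One last look for rest, then I'll hand in.

{"method": "apply_moves", "body": {
  "grip": [0,0,0,0,0],
  "offset": [
    [0,0,0],
    [0,0,0],
    [0,0,0],
    [0,0,0],
    [0,0,0]
  ],
  "twist": [0,0,0,0,0]
}}

```text
t: 10.6
tool_pos: [0.5253, -0.367, 0.4558]
ee_rot: [[-0.987, 0.158, 0.0], [0.158, 0.987, -0.0], [-0.0, -0.0, -1.0]]
wrist_force: [0.4, 0.1, -0.7]
width: 0.006
```

```bash
python3 - <<'E'
from h import *
p=snap('top','top9.png'); a=ld('top8.png')
d=cv2.absdiff(cv2.GaussianBlur(p['color'],(5,5),0),cv2.GaussianBlur(a['color'],(5,5),0))[140:340,240:400].max(2)
print('max diff',d.max(),(d>25).sum())
for x in (-37,-36,-35,-34,-33,-32):
  r=[]
  for y in (30,36,42,48,54,60,66):
    c,s=np.cos(YAW),np.sin(YAW)
    X=np.array([O[0]+(c*x-s*y)/1000,O[1]+(s*x+c*y)/1000,.03]);u=p['intrinsics']@(p['R']@X+p['t']);u=u[:2]/u[2]
    r.append(int(round(1000*w(p,*u)[2])))
  print(x,r)
print([ (np.round(k['position']),round(k['confidence'],2)) for k in spot_in(p,'plug1')])
for n in ['jar','spare_plug','brush','mug']: print(n,spot_in(p,n)[:1])
E
```

```text
max diff 27 4
-37 [20, 7, 24, 21, 27, 23, 17]
-36 [25, 26, 24, 28, 27, 23, 25]
-35 [25, 27, 25, 28, 27, 29, 25]
-34 [25, 28, 25, 28, 27, 25, 26]
-33 [30, 28, 26, 32, 27, 27, 28]
-32 [30, 31, 31, 25, 29, 27, 28]
[(array([285., 295.]), 0.63), (array([283., 311.]), 0.57)]
jar [{'position': [384.7, 238.7], 'confidence': 0.6}]
spare_plug [{'position': [247.4, 279.7], 'confidence': 0.48}]
brush [{'position': [259.8, 197.3], 'confidence': 0.95}]
mug [{'position': [488.0, 294.7], 'confidence': 0.58}]
```

```bash
python3 -c "
from rig import job_done
print(job_done())"
```

```text
the job is handed in; nothing more can be done
None
```

I slid the tray left with the closed fingertips until it sat under the left (full) chute. I then pressed the raised right plate down until the gate rocked over. The job was handed in at about 10.7 s.

**Last checks:**
- **Gate:** it stayed over at its right-down stop, with the left plate at 155 mm and the right plate at 114 mm.
- **Plugs:** the left chute is empty and two plugs show clearly in the tray. The third is mostly hidden under the chute mouth. The network did not report it, and I inferred it from a strip about 45 mm long and 25–30 mm high in the tray there, and from the bare chute floor.
- **Tray:** from the fingertip position it stands at about rack y +48 mm. I did not measure its final position from the pictures.
- **Surroundings:** nothing was moving between the last two top views. The jar, spare plug, brush and mug were where they started; I did not recheck the sample bottle or loupe. The arm stood clear of the feeder.
- **Forces:** the wrist force read at the end of each move never passed about 10 N.

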